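Park the plunger and run out the setting jig's carriage

TASK

On the jeweller's setting jig, unlock the carriage that carries the bangle: pull the black wing knob up, twist it into one of its rest notches and let go, so that the plunger stays retracted by itself, then slide the carriage fully out to its end stop by the upright post. Feel for the plunger's slot and pull stop and do not force it, leave it parked, and do not disturb the things lying around.

Things in the scene. Friction and masses are not known exactly. Their poses are not given: they have to be found in the camera images.
- jig: Fixed bench jig: dark steel base 140 (x) x 290 (y) x 12 mm and, over one end, an aluminium bridge 136 x 44 mm, top 52 mm above the bench. Origin on the bench; the base reaches from y -110 to +180 mm. z is up; the carriage runs out along its +y. The plunger's axis is vertical at x 0, y -60 mm. A brass collar (34 mm across) under the knob is screwed up or down differently each time.
- knob_top (a point): Centre of the top of the plunger's black wing knob; it rises and turns with the knob. The wing is 40 mm long (this point's y), 13 mm thick (x), 24 mm high; its top is 121 mm above the bench when home. Grip its broad faces from above, fingertips at most 20 mm below its top: the brass collar's top is 6 to 20 mm below the wing's underside at home.
- plunger (a joint): Lift of the plunger, m: 0 home, growing upward. A damped spring pushes it down: 6 to 7 N at home, 0.4 N more per mm. The cross pin clears the collar's deep slot after 11 to 25 mm of lift, depending on the collar's setting, and the hard pull stop comes 2 mm after that: both must be felt. Over a rest notch it sinks 4 mm into it, to a lift of 7 to 21 mm.
- plunger_twist (a joint): Turn of the knob, rad, anticlockwise from above; 0 with the pin in its deep slot and the wing along the jig's y (play 0.1 either way: 1.75 mm beside the pin). The shallow rest notches are at +1.047 and -1.047 (60 degrees either way, both equally good; same play). Between them the lifted pin slides on the collar's flat top. It can turn to 1.4 either way.
- stem: Steel stem fixed under the wing knob: cross pin 30 mm long, 4 mm thick, parallel to the wing, 29 mm below the wing's underside; shoulder that meets the pull stop; nose 5 mm deep in the carriage's bore at home. Origin at the centre of the wing's underside. More than 30 N of contact on this stem (pin in its slot, shoulder on its stop, nose in the bore) damages it.
- carriage (a joint): Run of the carriage along the jig's +y, m: 0 locked under the bridge, 0.060 at its end stop. It rubs with about 3 N, and the nose of the plunger blocks it unless lifted by 5 mm or more.
- post_top (a point): Centre of the top of the dark steel post on the carriage, a round upright bar 20 mm across that stands 48 mm above the carriage's deck; its top is 78 mm above the bench. It moves with the carriage. The copper bangle (70 mm high) ends 47 mm from its axis.
- stone_jar: Small green glass jar, 44 mm across and 55 mm high, standing on the bench; bystander. Origin at the centre of its underside.
- wax_tube: Upright yellow stick of wax, 32 mm across and 80 mm high; bystander. Origin at the centre of its underside.
- loupe: Black eye loupe, 38 mm across and 30 mm high; bystander. Origin at the centre of its underside.
- graver: Graver with a wooden handle lying on the bench, 120 mm long along its x and 22 mm high; bystander. Origin under the front end of its handle.

How it is judged:
By the outcome, as a careful person would: the job done as asked, in the order asked, and still so for the second after the job is handed in, with the robot touching nothing.
It also fails if it takes over 72 s, if anything falls off the work surface, if the arm or the gripper's body presses on something with over 40 N, if the wrist force passes 120 N, or if a joint passes its speed limit or range.

ROBOT

A 7-joint arm with a two-finger parallel gripper is mounted at the origin on the work surface. World frame = base frame: x ahead of the robot, y to its left, z up, the work surface at z = 0. Lengths are in m, angles in rad, forces in N, time in s.
With the tool pointing down it reaches from about 0.425 to 0.925 m from the base axis. Payload 6.8 kg.
Tool frame: the origin (TCP) lies at the centre of the arm's flange, where the gripper is bolted on; the fingertips stand manip.tips_ahead ahead of it and the grasp point (between the pads) lies 155 mm ahead of it (manip.tips_ahead is the distance from the TCP to the fingertips, in m); z points along the fingers, y is the line along which they close (so a half turn about z gives the same grasp; the last joint's range is limited). The gripper opens to 85 mm and grips with 20 to 120 N. Pads are 22 mm wide; open, the fingers measure 114 mm over their backs; the gripper's body (76 mm by 85 mm) begins 54 mm behind the grasp point. The pads swing forward as they close: fully open they stand 13 mm farther back than shut.
Start: joints at [-1.437, 0.477, 0.022, 1.555, -0.011, 1.109, -0.083], TCP at [0.162, 0.655, 0.405] pointing down, gripper open.
Joint ranges: [-2.96, 2.96], [-0.34, 2.1], [-1.41, 1.46], [0.24, 2.44], [-1.37, 4.51], [0.17, 1.92], [-2.96, 2.96]. Speed limits (rad/s): [2.39, 2.39, 3.14, 3.14, 3.14, 3.14, 3.14].

INTERFACE

Orientations are given as a unit quaternion [w, x, y, z].
In Python, from plant import manip gives the robot as it stands. The module is installed in compiled form; this text tells all that it offers.
- The arm moves only by the tool carry_out, never from a script. Its argument "increments" is a list of rows, each a list of 3 entries, a list of its own where there are three numbers: the shift along the tool's x, y, z in fractions of the full range, 1 being 0.6 m, then the turn, a rotation vector about the tool's x, y, z in shares of pi/2 rad (1.0 is pi/2 rad), then the opening, from 0 (shut) to 1 (fully open). In form: [[[x, y, z], [ax, ay, az], claw], ...]. A call has exactly 10 rows; each row is the pose to reach, as a shift and turn from the pose commanded when the call began, along the tool's axes at that moment; what a row does not reach only later rows make up. A row lasts 1/8 s, in which the tool goes at most 62.5 mm and 10.7 degrees, less where a joint would pass 70% of its speed; a pose out of reach is approached as far as the arm can. A shift or turn number past 1, either way, is cut back to 1. A call with a gripper value outside its range is refused whole. The fingers move at their own pace and stop on an object; "squeeze" is the grip in N (left out, the last holds). Time passes only in rows, so rows that repeat a pose let the fingers close, or fill a call up. It gives the time, the measured TCP pose, the force, the opening and the grip force at its end, in the units of the state.
- manip.read_state(): the state, without advancing time (a new reading comes with each control period).
- manip.get_image(name): name is "scene" or "top" or "wrist"; returns a dict with "color" (480x640x3 uint8, blue, green, red), "mtx" (3x3 intrinsics, pixels), "R" (3x3) and "t" (3): a world point X has camera coordinates R X + t; the wrist camera has in their place "T_tool_cam" (4x4, takes a point from camera to tool coordinates, whose origin is the TCP and whose axes are the flange's). Camera axes: x right, y down, z forward; pixel columns grow to the right and rows downward; lengths in m; the calibration is good to about 2 mm. A picture is of the moment at which its call begins: read the wrist's pose just before it. There is no depth.
- manip.finish_job(): hands the job in; it is judged then, once.
Trained networks look in the newest picture that a camera, given by its name, has taken for a name from the list of things; names that differ only in an ending like _2 or _b are one class to them, and where a whole thing is asked for, a point or a joint stands for the part that bears it (a point fixed in the world has none). Each returns a list of dicts, best first, with "conf" (0 to 1); they miss things now and then, are a little off and sometimes report something else, mostly with a low value. They report only what shows in the picture. A call takes as long as a camera call.
- manip.find_in(thing, camera): "location" ([x, y, z] in m, in world coordinates, good to about 4 mm: the middle of the surface that is visible of it).
- manip.trace(thing, camera): "mask" (480x640 bool, what is visible of it).
The state is a dict: "clock": time; "joint_positions": joint angles; "dq": joint speeds; "tau": joint torques, N m; "eef_pos": TCP position; "ee_rot": TCP orientation; "contact_force": force on the tool from outside, world axes, zero at the start; "torque": the same for the moment, N m; "finger_gap": opening from 0.0 (shut) to 1.0 (fully open); "gripper_force": force on a finger pad.
Only numpy, scipy, OpenCV 4.12 (cv2) and the standard library are available. Lean on these libraries where they do the work, as an engineer would, in place of code of your own. Each camera call takes 0.05 s, during which the arm holds its last target. There are 200 camera calls.

## Working session

There is one attempt and no reset: what is moved stays moved. The work goes in short steps, Python scripts to look and compute and a tool call to move; the robot and the scene stay as the last step left them, time stands still between calls to the robot, and variables do not carry over. Pictures are saved under pics/ and viewed, at most 10 in all, crops included, and the job is handed in when it is done.

Besides the shell and the picture viewer there is one more tool, called after ">>>" by a JSON object that holds its "fn" and its "kwargs", one argument or row to a line. carry_out: Moves the arm, as the interface text tells. Its arguments: {"type":"object","properties":{"increments":{"type":"array"},"squeeze":{"type":"number"}},"required":["increments"]}

```bash
mkdir -p pics
python3 - <<'E'
from plant import manip
import cv2,numpy as np
print(manip.tips_ahead, manip.read_state())
for c in ["scene","top"]:
    im=manip.get_image(c); cv2.imwrite(f"pics/{c}0.png",im["color"])
    print(c,im["mtx"].tolist(),im["R"].round(4).tolist(),im["t"].round(4).tolist())
    for n in ["jig","knob_top","post_top","stone_jar","wax_tube","loupe","graver","carriage"]:
        r=manip.find_in(n,c); print(n,[(np.round(q["location"],4).tolist(),round(q["conf"],2)) for q in r[:2]])
E
```

```text
0.1734 {'clock': 0.0, 'joint_positions': array([-1.43710729,  0.47783348,  0.02231792,  1.5564359 , -0.01149061,
        1.10931675, -0.08312576]), 'dq': array([ 0.00029519, -0.00061279,  0.00092655, -0.00101747, -0.00170673,
        0.00126075,  0.00179816]), 'tau': array([ 1.40941615e-03, -5.96470821e+01,  1.60854835e+00, -2.81193709e+01,
        1.24907697e-02,  9.51857219e-03,  3.09820777e-06]), 'eef_pos': array([0.16153804, 0.65510788, 0.40370919]), 'ee_rot': array([-4.35358887e-05,  1.20590478e-01,  9.92701902e-01, -9.31753977e-04]), 'contact_force': array([-0.47298056,  0.90009662,  0.91475769]), 'torque': array([-0.03553111, -0.01805565,  0.01513275]), 'gripper_force': 0.0, 'finger_gap': 1.0010348112980432}
scene [[446.8208935364625, 0.0, 313.75783825368325], [0.0, 446.8208935364625, 241.60160415318794], [0.0, 0.0, 1.0]] [[-0.5309, 0.8474, 0.0101], [0.7393, 0.4689, -0.4834], [-0.4143, -0.2492, -0.8754]] [0.266, -0.3908, 1.0291]
jig [([0.5549, -0.0452, 0.0283], 0.58)]
knob_top [([0.516, -0.1476, 0.1158], 0.65)]
post_top [([0.552, -0.0552, 0.0282], 0.91)]
stone_jar [([0.6502, -0.1785, 0.051], 0.96)]
wax_tube [([0.7096, -0.0554, 0.0715], 0.92)]
loupe [([0.3723, -0.1358, 0.0224], 0.6)]
graver [([0.403, 0.0353, 0.0194], 0.9), ([0.7095, -0.0527, 0.0733], 0.38)]
carriage [([0.5515, -0.0536, 0.0268], 0.94)]
top [[515.0799541977999, 0.0, 314.55348591614955], [0.0, 515.0799541977999, 237.24616307268076], [0.0, 0.0, 1.0]] [[0.0182, -0.9992, 0.036], [-0.9827, -0.0245, -0.1834], [0.1841, -0.0321, -0.9824]] [0.0041, 0.5682, 0.6882]
jig [([0.5382, -0.0588, 0.0243], 0.75), ([0.509, -0.1479, 0.1192], 0.23)]
knob_top [([0.5121, -0.1494, 0.1227], 0.63)]
post_top [([0.5337, -0.0581, 0.0303], 0.77)]
stone_jar [([0.6385, -0.1795, 0.0502], 0.81)]
wax_tube []
loupe [([0.3693, -0.1356, 0.0306], 0.61)]
graver [([0.39, 0.0293, 0.0192], 0.97)]
carriage [([0.537, -0.0616, 0.0297], 0.8)]
```

View pics/scene0.png

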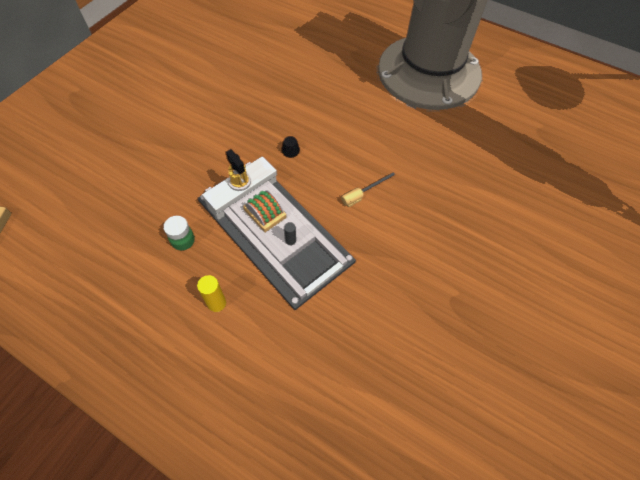

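View pics/top0.png

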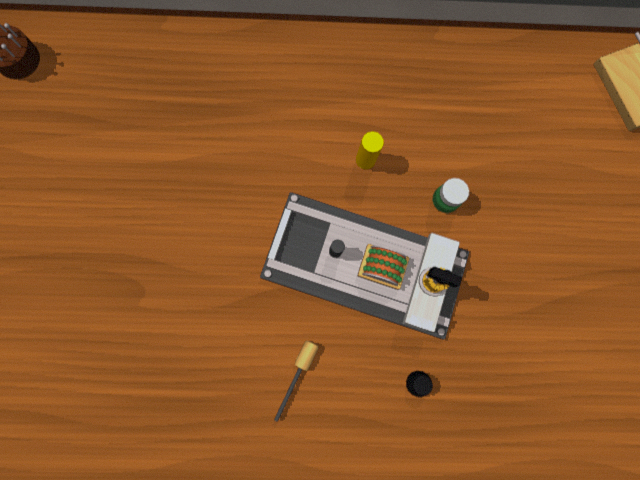

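The top picture shows the jig with its base corners near (293,195), (467,249), (442,337) and (262,279). The knob is at (444,277) and the post at (337,248). The scene picture shows the corners at (200,198), (295,306) and (354,262). The jar and the wax stand on the jig's +x side, and the loupe and the graver on its -x side.

```bash
cat > h.py <<'E'
from plant import manip
import numpy as np
from scipy.optimize import least_squares
from scipy.spatial.transform import Rotation as Ro
def proj(im,X,Rt=None):
    R,t=(np.array(im["R"]),np.array(im["t"])) if Rt is None else Rt
    c=np.atleast_2d(X)@R.T+t; p=c@np.array(im["mtx"]).T
    return p[:,:2]/p[:,2:]
def jw(p,X):
    c,s=np.cos(p[2]),np.sin(p[2]); X=np.atleast_2d(X)
    return np.c_[p[0]+c*X[:,0]-s*X[:,1],p[1]+s*X[:,0]+c*X[:,1],X[:,2]]
def wristRt(im,st):
    T=np.eye(4); w,x,y,z=st["ee_rot"]; T[:3,:3]=Ro.from_quat([x,y,z,w]).as_matrix(); T[:3,3]=st["eef_pos"]
    M=np.linalg.inv(T@np.array(im["T_tool_cam"])); return M[:3,:3],M[:3,3]
E
python3 - <<'E'
from h import *
C={"top":[((.07,.18,.012),(293,195)),((.07,-.11,.012),(467,249)),((-.07,-.11,.012),(442,337)),((-.07,.18,.012),(262,279))],
"scene":[((.07,-.11,.012),(200,198)),((.07,.18,.012),(295,306)),((-.07,.18,.012),(354,262))]}
I={c:manip.get_image(c) for c in C}
def f(p,cs): return np.concatenate([(proj(I[c],jw(p,[a for a,_ in C[c]]))-[b for _,b in C[c]]).ravel() for c in cs])
for cs in (["top"],["scene"],["top","scene"]):
    r=least_squares(f,[.53,-.1,-.3],args=(cs,)); print(cs,r.x.round(4),np.abs(r.fun).max().round(2),"knob",jw(r.x,[0,-.06,.121]).round(4))
p=r.x
# post: pixel of post top, z .078
for c,uv in (("top",(337,244)),("scene",(290,228))):
    g=least_squares(lambda q:(proj(I[c],[q[0],q[1],.078])-uv).ravel(),[.53,-.05]).x
    d=g-p[:2]; cc,s=np.cos(p[2]),np.sin(p[2]); print("post",g.round(4),"jig",cc*d[0]+s*d[1],-s*d[0]+cc*d[1])
E
```

```text
['top'] [ 0.5264 -0.0967 -0.291 ] 4.0 knob [[ 0.5091 -0.1541  0.121 ]]
['scene'] [ 0.5278 -0.0938 -0.3197] 2.84 knob [[ 0.509  -0.1507  0.121 ]]
['top', 'scene'] [ 0.5271 -0.096  -0.3007] 4.17 knob [[ 0.5093 -0.1533  0.121 ]]
post [ 0.5544 -0.0141] jig 0.001841785146414171 0.08626973873719414
post [ 0.557  -0.0119] jig 0.0036358617954330187 0.08916920702686684
```

The manual's scale: shifts go in shares of 0.6 m and turns go in shares of pi/2 rad. Converting my numbers, -0.415 m / 0.6 = -0.6917, -0.4 m / 0.6 = -0.6667, 0.8 rad / 1.5708 = 0.5093.

>>> {"fn": "carry_out", "kwargs": {
  "increments": [
    [[-0.0833,-0.05,0],[0,0,0.0637],0.6],
    [[-0.1667,-0.1083,0],[0,0,0.1273],0.6],
    [[-0.25,-0.1583,0],[0,0,0.191],0.6],
    [[-0.3333,-0.2167,0],[0,0,0.2546],0.6],
    [[-0.4167,-0.2667,0],[0,0,0.3183],0.6],
    [[-0.5,-0.3167,0],[0,0,0.382],0.6],
    [[-0.5833,-0.3667,0],[0,0,0.4456],0.6],
    [[-0.6667,-0.4167,0],[0,0,0.5093],0.6],
    [[-0.6917,-0.4383,0],[0,0,0.5093],0.6],
    [[-0.6917,-0.4383,0],[0,0,0.5093],0.6]
  ]
}}

```text
clock: 2.25
eef_pos: [0.5021, 0.2996, 0.4048]
ee_rot: [0.0, 0.499, 0.867, -0.0]
contact_force: [-0.1, 0.3, -0.4]
finger_gap: 0.601
gripper_force: 0.0
```

```bash
cat > go.py <<'E'
from h import *
import sys
s=manip.read_state(); w,x,y,z=s["ee_rot"]; R=Ro.from_quat([x,y,z,w])
print("t",s["clock"].__round__(2),"q",s["joint_positions"].round(3),"pos",s["eef_pos"].round(4),"gap",round(s["finger_gap"],3),"tips",manip.tips_ahead,"F",s["contact_force"].round(2),"gf",s["gripper_force"])
if len(sys.argv)>1:
    tx,ty,tz,yaw=map(float,sys.argv[1:5])   # yaw: world angle of tool y
    c,n=np.cos(yaw),np.sin(yaw); Y=np.array([c,n,0]);Z=np.array([0,0,-1]);X=np.cross(Y,Z)
    T=Ro.from_matrix(np.c_[X,Y,Z]); print("shift",R.inv().apply(np.array([tx,ty,tz])-s["eef_pos"]).round(4),"turn",(R.inv()*T).as_rotvec().round(4))
E
python3 go.py 0.51 -0.152 0.40 -0.30
```

```text
t 2.25 q [-0.91   0.337  0.337  1.796 -0.128  1.03   0.002] pos [0.5021 0.2996 0.4048] gap 0.601 tips 0.1734 F [-0.12  0.34 -0.35] gf 0.0
shift [-0.3943 -0.2203  0.0048] turn [0.00e+00 1.00e-04 8.27e-01]
```

To row units: -0.394 m / 0.6 = -0.6567, -0.35 m / 0.6 = -0.5833, 0.827 rad / 1.5708 = 0.5265.

>>> {"fn": "carry_out", "kwargs": {
  "increments": [
    [[-0.0833,-0.0467,0],[0,0,0.0637],0.6],
    [[-0.1667,-0.0933,0],[0,0,0.1273],0.6],
    [[-0.25,-0.14,0],[0,0,0.191],0.6],
    [[-0.3333,-0.1867,0],[0,0,0.2546],0.6],
    [[-0.4167,-0.2333,0],[0,0,0.3183],0.6],
    [[-0.5,-0.28,0],[0,0,0.382],0.6],
    [[-0.5833,-0.3267,0],[0,0,0.4456],0.6],
    [[-0.6567,-0.3667,0.0083],[0,0,0.5265],0.6],
    [[-0.6567,-0.3667,0.0083],[0,0,0.5265],0.6],
    [[-0.6567,-0.3667,0.0083],[0,0,0.5265],0.6]
  ]
}}

```text
clock: 3.5
eef_pos: [0.511, -0.1481, 0.3994]
ee_rot: [-0.001, 0.803, 0.596, 0.0]
contact_force: [-0.2, 1.0, -0.1]
finger_gap: 0.602
gripper_force: 0.0
```

```bash
python3 go.py 0.51 -0.152 0.40 -0.30
python3 - <<'E'
from h import *
import cv2
st=manip.read_state(); im=manip.get_image("wrist"); cv2.imwrite("pics/w1.png",im["color"])
print(np.round(im["T_tool_cam"],3).tolist(),np.round(im["mtx"],1).tolist())
Rt=wristRt(im,st)
print("knob pred",proj(im,[[.51,-.151,.121]],Rt).round(1))
for n in ["knob_top","post_top"]:
    print(n,[(np.round(q["location"],4).tolist(),round(q["conf"],2)) for q in manip.find_in(n,"wrist")[:2]])
m=manip.trace("knob_top","wrist")
if m: 
    ys,xs=np.nonzero(m[0]["mask"]); print(m[0]["conf"],xs.mean(),ys.mean(),xs.min(),xs.max(),ys.min(),ys.max())
E
```

```text
t 3.5 q [-0.399  0.288  0.688  1.937 -0.219  0.991  0.096] pos [ 0.511  -0.1481  0.3994] gap 0.602 tips 0.1734 F [-0.19  1.03 -0.09] gf 0.0
shift [-0.004   0.0001 -0.0006] turn [-0.0008 -0.0011  0.0062]
[[0.001, -0.965, -0.264, 0.066], [1.0, 0.0, 0.001, -0.0], [-0.001, -0.264, 0.965, 0.031], [0.0, 0.0, 0.0, 1.0]] [[353.8, 0.0, 322.3], [0.0, 353.8, 246.5], [0.0, 0.0, 1.0]]
knob pred [[322.4 249. ]]
knob_top [([0.5101, -0.1521, 0.1244], 0.64)]
post_top [([0.5384, -0.0577, 0.0292], 0.57), ([0.514, -0.1504, 0.1238], 0.28)]
0.78 324.0034812880766 246.63446475195823 312 336 217 276
```

View pics/w1.png

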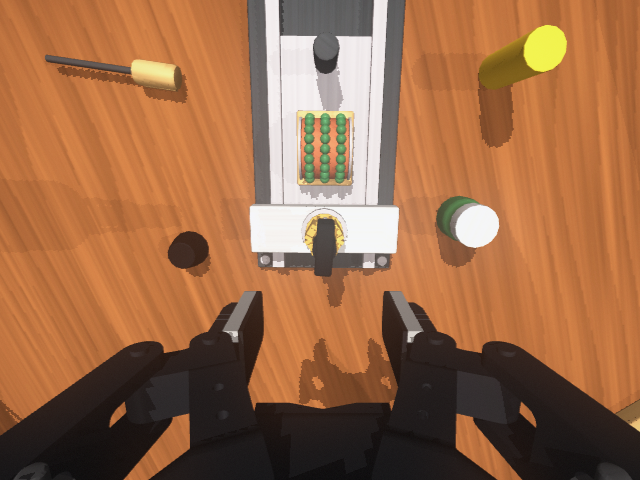

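The wrist picture shows the wing knob's top centred near (324,247), in line with the jig. The post top is near (326,45) and the bangle near (326,148). The path down is free.

```bash
python3 go.py 0.511 -0.151 0.276 -0.31
```

```text
t 3.7 q [-0.399  0.288  0.689  1.937 -0.219  0.991  0.096] pos [ 0.5109 -0.1486  0.3997] gap 0.603 tips 0.1734 F [-0.25  0.47 -0.11] gf 0.0
shift [-0.0024  0.0008  0.1237] turn [-0.0002 -0.0008  0.0158]
```

To row units: 0.09 m / 0.6 = 0.15, -0.0024 m / 0.6 = -0.004, 0.016 rad / 1.5708 = 0.0102.

>>> {"fn": "carry_out", "kwargs": {
  "increments": [
    [[0,0,0.0333],[0,0,0.0051],0.6],
    [[-0.0017,0.0017,0.0667],[0,0,0.0102],0.6],
    [[-0.0033,0.0017,0.1],[0,0,0.0102],0.6],
    [[-0.004,0.0013,0.125],[0,0,0.0102],0.6],
    [[-0.004,0.0013,0.1417],[0,0,0.0102],0.6],
    [[-0.004,0.0013,0.15],[0,0,0.0102],0.55],
    [[-0.004,0.0013,0.15],[0,0,0.0102],0.5],
    [[-0.004,0.0013,0.15],[0,0,0.0102],0.5],
    [[-0.004,0.0013,0.15],[0,0,0.0102],0.5],
    [[-0.004,0.0013,0.15],[0,0,0.0102],0.5]
  ]
}}

```text
clock: 4.95
eef_pos: [0.5106, -0.1531, 0.3099]
ee_rot: [0.0, 0.809, 0.588, 0.0]
contact_force: [-0.3, -0.6, 0.1]
finger_gap: 0.502
gripper_force: 0.0
```

```bash
python3 go.py 0.511 -0.151 0.276 -0.31;python3 - <<'E'
from h import *
import cv2
st=manip.read_state(); im=manip.get_image("wrist"); cv2.imwrite("pics/w2.png",im["color"])
Rt=wristRt(im,st)
for p in ([.511,-.151,-.31],):
  a=np.array([[x,y,0.121] for x,y in ((0,0),(.0065,.02),(.0065,-.02),(-.0065,-.02),(-.0065,.02))]); b=a.copy(); b[:,2]=.097
  print("top",proj(im,jw(p,a),Rt).round(0).tolist(),"bot",proj(im,jw(p,b),Rt).round(0).tolist())
E
```

```text
t 4.95 q [-0.322  0.418  0.627  2.015 -0.336  0.809  0.186] pos [ 0.5106 -0.1531  0.3099] gap 0.502 tips 0.1734 F [-0.35 -0.65  0.1 ] gf 0.0
shift [ 0.0021 -0.0003  0.0339] turn [ 0.0005 -0.0002 -0.004 ]
top [[322.0, 289.0], [336.0, 248.0], [335.0, 326.0], [309.0, 327.0], [307.0, 249.0]] bot [[322.0, 272.0], [334.0, 236.0], [333.0, 306.0], [310.0, 306.0], [309.0, 236.0]]
```

View pics/w2.png

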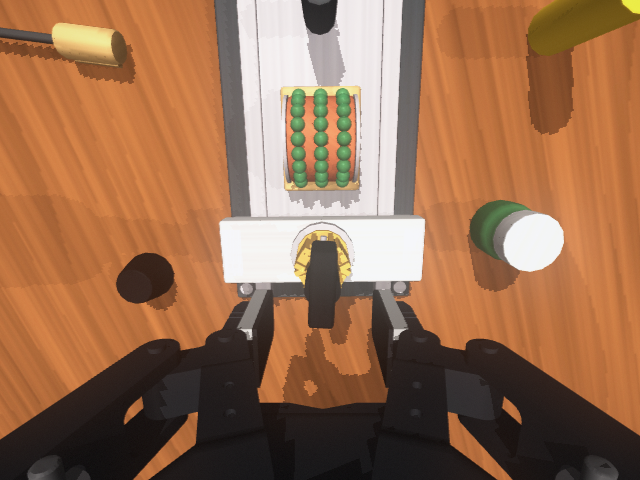

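The wing spans rows 240 to 327 at columns 307 to 338, which matches the prediction. I'll go down and grip.

To row units: 0.034 m / 0.6 = 0.0567, 0.02 m / 0.6 = 0.0333.

>>> {"fn": "carry_out", "kwargs": {
  "increments": [
    [[0.0017,0,0.0167],[0,0,0],0.5],
    [[0.0033,0,0.0333],[0,0,0],0.5],
    [[0.0033,0,0.0467],[0,0,0],0.5],
    [[0.0033,0,0.055],[0,0,0],0.5],
    [[0.0033,0,0.0567],[0,0,0],0.4],
    [[0.0033,0,0.0567],[0,0,0],0.3],
    [[0.0033,0,0.0567],[0,0,0],0.2],
    [[0.0033,0,0.0567],[0,0,0],0.0],
    [[0.0033,0,0.0567],[0,0,0],0],
    [[0.0033,0,0.0567],[0,0,0],0]
  ],
  "squeeze": 60
}}

```text
clock: 6.25
eef_pos: [0.5112, -0.1512, 0.2761]
ee_rot: [0.0, 0.809, 0.588, 0.0]
contact_force: [-1.7, 1.2, 5.0]
finger_gap: 0.13
gripper_force: 58.7
```

```bash
python3 go.py 0.511 -0.151 0.276 -0.31
```

```text
t 6.25 q [-0.292  0.47   0.59   2.037 -0.383  0.742  0.221] pos [ 0.5112 -0.1512  0.2761] gap 0.13 tips 0.1734 F [-1.74  1.24  5.  ] gf 58.73653829097748
shift [ 0.0002 -0.0002  0.0001] turn [ 0.0003 -0.0004 -0.0041]
```

To row units: -0.008 m / 0.6 = -0.0133, -0.007 m / 0.6 = -0.0117.

>>> {"fn": "carry_out", "kwargs": {
  "increments": [
    [[0,0,-0.0017],[0,0,0],0],
    [[0,0,-0.0033],[0,0,0],0],
    [[0,0,-0.005],[0,0,0],0],
    [[0,0,-0.0067],[0,0,0],0],
    [[0,0,-0.0083],[0,0,0],0],
    [[0,0,-0.01],[0,0,0],0],
    [[0,0,-0.0117],[0,0,0],0],
    [[0,0,-0.0133],[0,0,0],0],
    [[0,0,-0.0133],[0,0,0],0],
    [[0,0,-0.0133],[0,0,0],0]
  ]
}}

```text
clock: 7.5
eef_pos: [0.5112, -0.1511, 0.2837]
ee_rot: [0.0, 0.809, 0.588, 0.0]
contact_force: [2.7, -1.0, -8.8]
finger_gap: 0.136
gripper_force: 58.3
```

```bash
python3 go.py
```

```text
t 7.5 q [-0.3    0.459  0.599  2.033 -0.372  0.757  0.212] pos [ 0.5112 -0.1511  0.2837] gap 0.136 tips 0.1734 F [ 2.73 -0.96 -8.79] gf 58.278822898864746
```

To row units: -0.0035 m / 0.6 = -0.0058, -0.003 m / 0.6 = -0.005.

>>> {"fn": "carry_out", "kwargs": {
  "increments": [
    [[0,0,-0.0008],[0,0,0],0],
    [[0,0,-0.0017],[0,0,0],0],
    [[0,0,-0.0025],[0,0,0],0],
    [[0,0,-0.0033],[0,0,0],0],
    [[0,0,-0.0042],[0,0,0],0],
    [[0,0,-0.005],[0,0,0],0],
    [[0,0,-0.0058],[0,0,0],0],
    [[0,0,-0.0058],[0,0,0],0],
    [[0,0,-0.0058],[0,0,0],0],
    [[0,0,-0.0058],[0,0,0],0]
  ]
}}

```text
clock: 8.75
eef_pos: [0.5111, -0.1512, 0.2872]
ee_rot: [-0.0, 0.809, 0.588, -0.0]
contact_force: [4.0, -1.7, -10.9]
finger_gap: 0.135
gripper_force: 58.2
```

To row units: -0.001 m / 0.6 = -0.0017, -0.0008 m / 0.6 = -0.0013.

>>> {"fn": "carry_out", "kwargs": {
  "increments": [
    [[0,0,-0.0003],[0,0,0],0],
    [[0,0,-0.0007],[0,0,0],0],
    [[0,0,-0.001],[0,0,0],0],
    [[0,0,-0.0013],[0,0,0],0],
    [[0,0,-0.0017],[0,0,0],0],
    [[0,0,-0.0017],[0,0,0],0],
    [[0,0,-0.0017],[0,0,0],0],
    [[0,0,-0.0017],[0,0,0],0],
    [[0,0,-0.0017],[0,0,0],0],
    [[0,0,-0.0017],[0,0,0],0]
  ]
}}

```text
clock: 10.0
eef_pos: [0.5112, -0.1512, 0.2882]
ee_rot: [0.0, 0.809, 0.588, 0.0]
contact_force: [3.8, -1.9, -10.3]
finger_gap: 0.139
gripper_force: 58.2
```

To row units: -0.001 m / 0.6 = -0.0017, -0.0008 m / 0.6 = -0.0013.

>>> {"fn": "carry_out", "kwargs": {
  "increments": [
    [[0,0,-0.0003],[0,0,0],0],
    [[0,0,-0.0007],[0,0,0],0],
    [[0,0,-0.001],[0,0,0],0],
    [[0,0,-0.0013],[0,0,0],0],
    [[0,0,-0.0017],[0,0,0],0],
    [[0,0,-0.0017],[0,0,0],0],
    [[0,0,-0.0017],[0,0,0],0],
    [[0,0,-0.0017],[0,0,0],0],
    [[0,0,-0.0017],[0,0,0],0],
    [[0,0,-0.0017],[0,0,0],0]
  ]
}}

```text
clock: 11.25
eef_pos: [0.5112, -0.1511, 0.2892]
ee_rot: [0.0, 0.809, 0.588, -0.0]
contact_force: [5.2, -2.0, -11.3]
finger_gap: 0.137
gripper_force: 58.2
```

```bash
python3 -c "
from h import *
s=manip.read_state();print(s['torque'],s['contact_force'],s['eef_pos'])"
```

```text
[-0.56178292 -1.04104369  0.0037066 ] [  5.15090804  -2.01605615 -11.27018401] [ 0.51115562 -0.15114429  0.28917402]
```

To row units: -0.001 m / 0.6 = -0.0017, -0.0008 m / 0.6 = -0.0013.

>>> {"fn": "carry_out", "kwargs": {
  "increments": [
    [[0,0.0003,-0.0003],[0,0,0],0],
    [[0,0.0007,-0.0007],[0,0,0],0],
    [[0,0.0008,-0.001],[0,0,0],0],
    [[0,0.0008,-0.0013],[0,0,0],0],
    [[0,0.0008,-0.0017],[0,0,0],0],
    [[0,0.0008,-0.0017],[0,0,0],0],
    [[0,0.0008,-0.0017],[0,0,0],0],
    [[0,0.0008,-0.0017],[0,0,0],0],
    [[0,0.0008,-0.0017],[0,0,0],0],
    [[0,0.0008,-0.0017],[0,0,0],0]
  ]
}}

```text
clock: 12.5
eef_pos: [0.5114, -0.1512, 0.2901]
ee_rot: [-0.0, 0.809, 0.588, -0.0]
contact_force: [0.9, -2.0, -11.2]
finger_gap: 0.137
gripper_force: 58.3
```

To row units: -0.001 m / 0.6 = -0.0017, -0.0008 m / 0.6 = -0.0013.

>>> {"fn": "carry_out", "kwargs": {
  "increments": [
    [[0,0,-0.0003],[0,0,0],0],
    [[0,0,-0.0007],[0,0,0],0],
    [[0,0,-0.001],[0,0,0],0],
    [[0,0,-0.0013],[0,0,0],0],
    [[0,0,-0.0017],[0,0,0],0],
    [[0,0,-0.0017],[0,0,0],0],
    [[0,0,-0.0017],[0,0,0],0],
    [[0,0,-0.0017],[0,0,0],0],
    [[0,0,-0.0017],[0,0,0],0],
    [[0,0,-0.0017],[0,0,0],0]
  ]
}}

```text
clock: 13.75
eef_pos: [0.5114, -0.1512, 0.2911]
ee_rot: [-0.0, 0.809, 0.588, -0.0]
contact_force: [-2.2, 0.2, -12.7]
finger_gap: 0.135
gripper_force: 58.4
```

To row units: -0.001 m / 0.6 = -0.0017, -0.0008 m / 0.6 = -0.0013.

>>> {"fn": "carry_out", "kwargs": {
  "increments": [
    [[0,0,-0.0003],[0,0,0],0],
    [[0,0,-0.0007],[0,0,0],0],
    [[0,0,-0.001],[0,0,0],0],
    [[0,0,-0.0013],[0,0,0],0],
    [[0,0,-0.0017],[0,0,0],0],
    [[0,0,-0.0017],[0,0,0],0],
    [[0,0,-0.0017],[0,0,0],0],
    [[0,0,-0.0017],[0,0,0],0],
    [[0,0,-0.0017],[0,0,0],0],
    [[0,0,-0.0017],[0,0,0],0]
  ]
}}

```text
clock: 15.0
eef_pos: [0.5114, -0.1512, 0.2921]
ee_rot: [-0.0, 0.809, 0.588, -0.0]
contact_force: [-4.9, 1.1, -12.5]
finger_gap: 0.135
gripper_force: 58.3
```

>>> {"fn": "carry_out", "kwargs": {
  "increments": [
    [[0,-0.0003,-0.0003],[0,0,0],0],
    [[0,-0.0005,-0.0007],[0,0,0],0],
    [[0,-0.0005,-0.001],[0,0,0],0],
    [[0,-0.0005,-0.0013],[0,0,0],0],
    [[0,-0.0005,-0.0017],[0,0,0],0],
    [[0,-0.0005,-0.0017],[0,0,0],0],
    [[0,-0.0005,-0.0017],[0,0,0],0],
    [[0,-0.0005,-0.0017],[0,0,0],0],
    [[0,-0.0005,-0.0017],[0,0,0],0],
    [[0,-0.0005,-0.0017],[0,0,0],0]
  ]
}}

```text
clock: 16.25
eef_pos: [0.5113, -0.1512, 0.2932]
ee_rot: [-0.0, 0.809, 0.588, -0.0]
contact_force: [-4.1, 0.9, -12.7]
finger_gap: 0.136
gripper_force: 58.2
```

To row units: -0.001 m / 0.6 = -0.0017, -0.0008 m / 0.6 = -0.0013.

>>> {"fn": "carry_out", "kwargs": {
  "increments": [
    [[0,-0.0003,-0.0003],[0,0,0],0],
    [[0,-0.0005,-0.0007],[0,0,0],0],
    [[0,-0.0005,-0.001],[0,0,0],0],
    [[0,-0.0005,-0.0013],[0,0,0],0],
    [[0,-0.0005,-0.0017],[0,0,0],0],
    [[0,-0.0005,-0.0017],[0,0,0],0],
    [[0,-0.0005,-0.0017],[0,0,0],0],
    [[0,-0.0005,-0.0017],[0,0,0],0],
    [[0,-0.0005,-0.0017],[0,0,0],0],
    [[0,-0.0005,-0.0017],[0,0,0],0]
  ]
}}

```text
clock: 17.5
eef_pos: [0.5112, -0.1512, 0.2943]
ee_rot: [0.0, 0.809, 0.588, 0.0]
contact_force: [-1.8, -0.1, -12.3]
finger_gap: 0.135
gripper_force: 58.2
```

To row units: -0.001 m / 0.6 = -0.0017, -0.0008 m / 0.6 = -0.0013.

>>> {"fn": "carry_out", "kwargs": {
  "increments": [
    [[0,0,-0.0003],[0,0,0],0],
    [[0,0,-0.0007],[0,0,0],0],
    [[0,0,-0.001],[0,0,0],0],
    [[0,0,-0.0013],[0,0,0],0],
    [[0,0,-0.0017],[0,0,0],0],
    [[0,0,-0.0017],[0,0,0],0],
    [[0,0,-0.0017],[0,0,0],0],
    [[0,0,-0.0017],[0,0,0],0],
    [[0,0,-0.0017],[0,0,0],0],
    [[0,0,-0.0017],[0,0,0],0]
  ]
}}

```text
clock: 18.75
eef_pos: [0.5112, -0.1512, 0.2952]
ee_rot: [0.0, 0.809, 0.588, 0.0]
contact_force: [-0.5, -2.3, -13.8]
finger_gap: 0.133
gripper_force: 58.2
```

Run:
```python
from h import *
import cv2
st=manip.read_state(); print(st["eef_pos"],st["contact_force"],st["torque"]);im=manip.get_image("wrist"); cv2.imwrite("pics/w3.png",cv2.resize(im["color"][200:400,200:440],None,fx=3,fy=3))
```

```text
[ 0.51116655 -0.151168    0.29523108] [ -0.49102026  -2.2629959  -13.77537231] [-0.16496293  0.06128067  0.00697764]
```

View pics/w3.png

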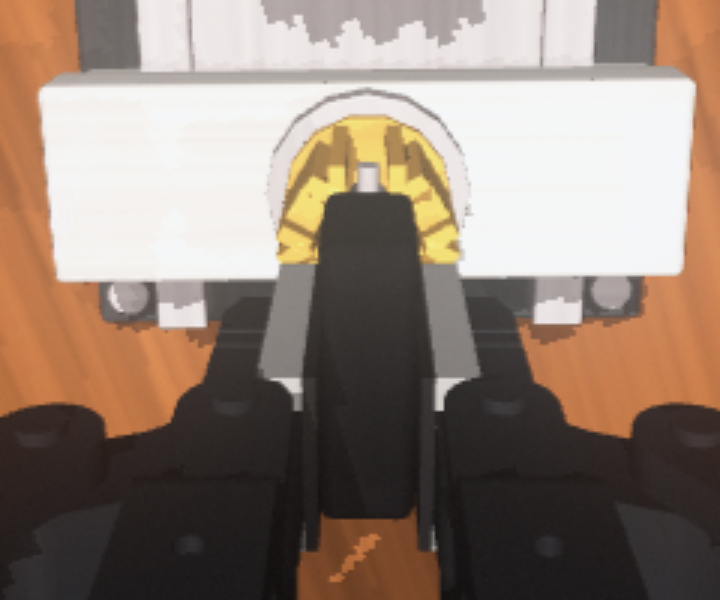

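The crop shows the knob lifted squarely between the fingers, with the pin's end at (369,178) still in the collar's slot. The collar's far rim is at crop row 115, which is full-picture row 238.

Run:
```python
from h import *
st=manip.read_state(); im=manip.get_image("wrist"); Rt=wristRt(im,st)
p=[.511,-.151]
k=np.array([.511,-.151,0]); u=np.array([.305,.952,0]);
for z in (.052,.07,.077,.081,.085,.089,.091): print(z,proj(im,[k+u*.017+[0,0,z]],Rt).round(1))
print("pin end, lift", [(l,proj(im,[k+u*.015+[0,0,.068+l]],Rt).round(1).tolist()) for l in (.0,.015,.017,.019)])
print("wing top end",proj(im,[k+u*.02+[0,0,.121+.019],k-u*.02+[0,0,.121+.019],k+u*.02+[0,0,.097+.019]],Rt).round(1), "bridge edge",proj(im,[k+u*.022+[0,0,.052]],Rt).round(1))
```

```text
0.052 [[321.8 232.4]]
0.07 [[321.7 239.6]]
0.077 [[321.7 242.7]]
0.081 [[321.7 244.6]]
0.085 [[321.7 246.6]]
0.089 [[321.7 248.6]]
0.091 [[321.7 249.7]]
pin end, lift [(0.0, [[321.8, 242.1]]), (0.015, [[321.7, 249.2]]), (0.017, [[321.7, 250.2]]), (0.019, [[321.7, 251.3]])]
wing top end [[321.6 277.7]
 [322.  371. ]
 [321.6 258.6]] bridge edge [[321.7 224.4]]
```

To row units: -0.001 m / 0.6 = -0.0017, -0.0008 m / 0.6 = -0.0013.

>>> {"fn": "carry_out", "kwargs": {
  "increments": [
    [[0,0,-0.0003],[0,0,0],0],
    [[0,0,-0.0007],[0,0,0],0],
    [[0,0,-0.001],[0,0,0],0],
    [[0,0,-0.0013],[0,0,0],0],
    [[0,0,-0.0017],[0,0,0],0],
    [[0,0,-0.0017],[0,0,0],0],
    [[0,0,-0.0017],[0,0,0],0],
    [[0,0,-0.0017],[0,0,0],0],
    [[0,0,-0.0017],[0,0,0],0],
    [[0,0,-0.0017],[0,0,0],0]
  ]
}}

```text
clock: 20.1
eef_pos: [0.5112, -0.1511, 0.2962]
ee_rot: [0.0, 0.809, 0.588, 0.0]
contact_force: [1.7, -1.7, -14.8]
finger_gap: 0.135
gripper_force: 58.2
```

To row units: -0.001 m / 0.6 = -0.0017, -0.0008 m / 0.6 = -0.0013.

>>> {"fn": "carry_out", "kwargs": {
  "increments": [
    [[0,0,-0.0003],[0,0,0],0],
    [[0,0,-0.0007],[0,0,0],0],
    [[0,0,-0.001],[0,0,0],0],
    [[0,0,-0.0013],[0,0,0],0],
    [[0,0,-0.0017],[0,0,0],0],
    [[0,0,-0.0017],[0,0,0],0],
    [[0,0,-0.0017],[0,0,0],0],
    [[0,0,-0.0017],[0,0,0],0],
    [[0,0,-0.0017],[0,0,0],0],
    [[0,0,-0.0017],[0,0,0],0]
  ]
}}

```text
clock: 21.35
eef_pos: [0.5111, -0.1511, 0.2972]
ee_rot: [0.0, 0.809, 0.588, 0.0]
contact_force: [2.5, -1.9, -15.4]
finger_gap: 0.133
gripper_force: 58.2
```

To row units: -0.001 m / 0.6 = -0.0017, -0.0008 m / 0.6 = -0.0013.

>>> {"fn": "carry_out", "kwargs": {
  "increments": [
    [[0,0.0003,-0.0003],[0,0,0],0],
    [[0,0.0003,-0.0007],[0,0,0],0],
    [[0,0.0003,-0.001],[0,0,0],0],
    [[0,0.0003,-0.0013],[0,0,0],0],
    [[0,0.0003,-0.0017],[0,0,0],0],
    [[0,0.0003,-0.0017],[0,0,0],0],
    [[0,0.0003,-0.0017],[0,0,0],0],
    [[0,0.0003,-0.0017],[0,0,0],0],
    [[0,0.0003,-0.0017],[0,0,0],0],
    [[0,0.0003,-0.0017],[0,0,0],0]
  ]
}}

```text
clock: 22.6
eef_pos: [0.5112, -0.1512, 0.2982]
ee_rot: [-0.0, 0.809, 0.588, -0.0]
contact_force: [1.9, -1.8, -15.0]
finger_gap: 0.133
gripper_force: 58.2
```

To row units: -0.001 m / 0.6 = -0.0017, -0.0008 m / 0.6 = -0.0013.

>>> {"fn": "carry_out", "kwargs": {
  "increments": [
    [[0,0.0002,-0.0003],[0,0,0],0],
    [[0,0.0002,-0.0007],[0,0,0],0],
    [[0,0.0002,-0.001],[0,0,0],0],
    [[0,0.0002,-0.0013],[0,0,0],0],
    [[0,0.0002,-0.0017],[0,0,0],0],
    [[0,0.0002,-0.0017],[0,0,0],0],
    [[0,0.0002,-0.0017],[0,0,0],0],
    [[0,0.0002,-0.0017],[0,0,0],0],
    [[0,0.0002,-0.0017],[0,0,0],0],
    [[0,0.0002,-0.0017],[0,0,0],0]
  ]
}}

```text
clock: 23.85
eef_pos: [0.5113, -0.1512, 0.2992]
ee_rot: [-0.0, 0.809, 0.588, -0.0]
contact_force: [1.1, -1.8, -14.3]
finger_gap: 0.137
gripper_force: 58.2
```

>>> {"fn": "carry_out", "kwargs": {
  "increments": [
    [[0,0,-0.0003],[0,0,0],0],
    [[0,0,-0.0007],[0,0,0],0],
    [[0,0,-0.001],[0,0,0],0],
    [[0,0,-0.0013],[0,0,0],0],
    [[0,0,-0.0017],[0,0,0],0],
    [[0,0,-0.0017],[0,0,0],0],
    [[0,0,-0.0017],[0,0,0],0],
    [[0,0,-0.0017],[0,0,0],0],
    [[0,0,-0.0017],[0,0,0],0],
    [[0,0,-0.0017],[0,0,0],0]
  ]
}}

```text
clock: 25.1
eef_pos: [0.5113, -0.1512, 0.3001]
ee_rot: [-0.0, 0.809, 0.588, -0.0]
contact_force: [1.8, -1.0, -18.9]
finger_gap: 0.135
gripper_force: 58.2
```

Run:
```python
from h import *
import cv2
st=manip.read_state(); print(st["eef_pos"],st["contact_force"],st["torque"]);im=manip.get_image("wrist"); cv2.imwrite("pics/w4.png",cv2.resize(im["color"][200:400,200:440],None,fx=3,fy=3))
```

```text
[ 0.51126705 -0.15115966  0.30007021] [  1.76221334  -0.99080224 -18.9071378 ] [-0.42292271 -0.34488036 -0.02422377]
```

View pics/w4.png

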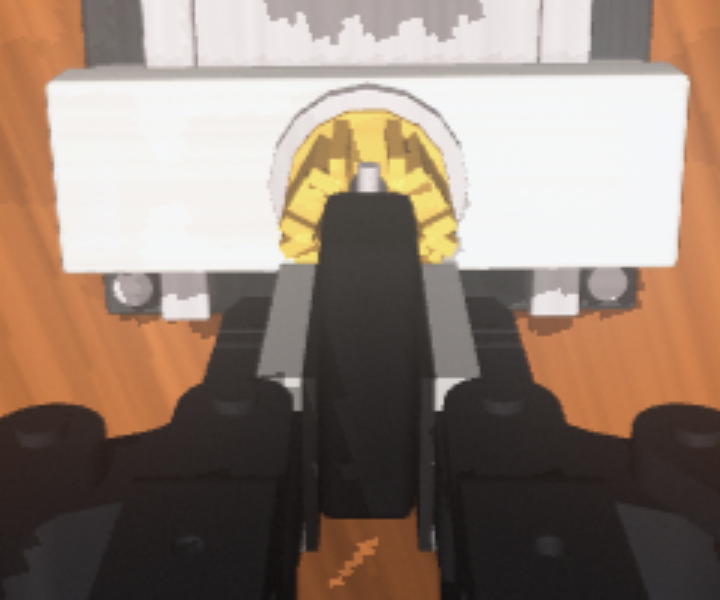

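The crop shows the knob unmoved in the fingers, so there is no slip. The force has jumped by 4.6 N, which looks like the pull stop. I'll confirm it with a small further pull.

To row units: -0.0004 m / 0.6 = -0.0007, -0.0003 m / 0.6 = -0.0005.

>>> {"fn": "carry_out", "kwargs": {
  "increments": [
    [[0,0,-0.0002],[0,0,0],0],
    [[0,0,-0.0003],[0,0,0],0],
    [[0,0,-0.0005],[0,0,0],0],
    [[0,0,-0.0007],[0,0,0],0],
    [[0,0,-0.0007],[0,0,0],0],
    [[0,0,-0.0007],[0,0,0],0],
    [[0,0,-0.0007],[0,0,0],0],
    [[0,0,-0.0007],[0,0,0],0],
    [[0,0,-0.0007],[0,0,0],0],
    [[0,0,-0.0007],[0,0,0],0]
  ]
}}

```text
clock: 26.4
eef_pos: [0.5113, -0.1511, 0.3002]
ee_rot: [-0.0, 0.809, 0.588, -0.0]
contact_force: [2.7, -2.6, -24.9]
finger_gap: 0.136
gripper_force: 58.2
```

To row units: 0.0015 m / 0.6 = 0.0025, 0.001 m / 0.6 = 0.0017, 0.2 rad / 1.5708 = 0.1273.

>>> {"fn": "carry_out", "kwargs": {
  "increments": [
    [[0,0,0.0008],[0,0,0],0],
    [[0,0,0.0017],[0,0,0],0],
    [[0,0,0.0025],[0,0,0],0],
    [[0,0,0.0025],[0,0,0],0],
    [[0,0,0.0025],[0,0,0.0255],0],
    [[0,0,0.0025],[0,0,0.0509],0],
    [[0,0,0.0025],[0,0,0.0764],0],
    [[0,0,0.0025],[0,0,0.1019],0],
    [[0,0,0.0025],[0,0,0.1273],0],
    [[0,0,0.0025],[0,0,0.1273],0]
  ]
}}

```text
clock: 27.65
eef_pos: [0.5114, -0.1512, 0.2991]
ee_rot: [0.0, 0.864, 0.504, -0.0]
contact_force: [0.8, -2.1, -15.1]
finger_gap: 0.134
gripper_force: 59.5
```

```bash
python3 -c "
from h import *
s=manip.read_state();print(s['torque'],s['contact_force'],s['eef_pos'])"; python3 go.py
```

```text
[-0.30697548  0.01192796 -0.00451506] [  0.80661095  -2.14232911 -15.09172882] [ 0.51141024 -0.15123947  0.29911426]
t 27.65 q [-0.354  0.449  0.67   2.024 -0.387  0.794  0.029] pos [ 0.5114 -0.1512  0.2991] gap 0.134 tips 0.1734 F [  0.81  -2.14 -15.09] gf 59.52357530593872
```

To row units: 0.847 rad / 1.5708 = 0.5392.

>>> {"fn": "carry_out", "kwargs": {
  "increments": [
    [[0,0,0],[0,0,0.0637],0],
    [[0,0,0],[0,0,0.1273],0],
    [[0,0,0],[0,0,0.191],0],
    [[0,0,0],[0,0,0.2546],0],
    [[0,0,0],[0,0,0.3183],0],
    [[0,0,0],[0,0,0.382],0],
    [[0,0,0],[0,0,0.4456],0],
    [[0,0,0],[0,0,0.5029],0],
    [[0,0,0],[0,0,0.5392],0],
    [[0,0,0],[0,0,0.5392],0]
  ]
}}

```text
clock: 28.9
eef_pos: [0.5117, -0.1517, 0.2994]
ee_rot: [0.001, 0.994, 0.105, 0.001]
contact_force: [1.3, -5.2, -15.0]
finger_gap: 0.134
gripper_force: 59.5
```

Run:
```python
from h import *
import cv2
st=manip.read_state(); print(st["eef_pos"],st["contact_force"],st["torque"],st["joint_positions"].round(2)); w,x,y,z=st["ee_rot"]; Y=Ro.from_quat([x,y,z,w]).as_matrix()[:,1]; print("tool y yaw",np.arctan2(Y[1],Y[0]))
im=manip.get_image("wrist"); cv2.imwrite("pics/w5.png",cv2.resize(im["color"][200:400,200:440],None,fx=3,fy=3))
```

```text
[ 0.51170476 -0.15167734  0.29936067] [  1.25616666  -5.15615443 -15.01525335] [-1.08074086 -0.20747348 -0.01692971] [-0.51  0.53  0.9   2.03 -0.55  0.84 -0.65]
tool y yaw -1.3604756462168341
```

View pics/w5.png

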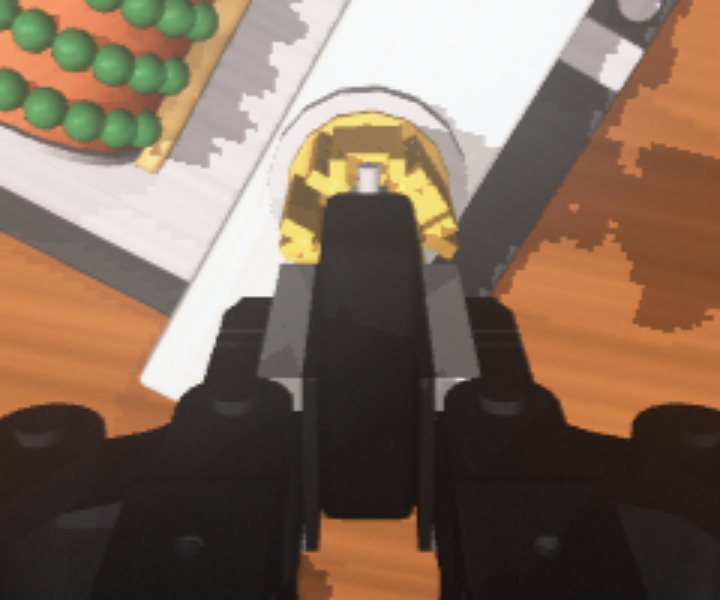

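The crop shows the wing turned 60 degrees with the pin's end at (369,178), over the shallow notch. Next I'll lower it into the notch.

To row units: 0.0045 m / 0.6 = 0.0075, 0.0004 m / 0.6 = 0.0007.

>>> {"fn": "carry_out", "kwargs": {
  "increments": [
    [[0,0.0005,0.0008],[0,0,0],0],
    [[0,0.0007,0.0017],[0,0,0],0],
    [[0,0.0007,0.0025],[0,0,0],0],
    [[0,0.0007,0.0033],[0,0,0],0],
    [[0,0.0007,0.0042],[0,0,0],0],
    [[0,0.0007,0.005],[0,0,0],0],
    [[0,0.0007,0.0058],[0,0,0],0],
    [[0,0.0007,0.0067],[0,0,0],0],
    [[0,0.0007,0.0072],[0,0,0],0],
    [[0,0.0007,0.0075],[0,0,0],0]
  ]
}}

```text
clock: 30.2
eef_pos: [0.5117, -0.1519, 0.2949]
ee_rot: [0.0, 0.994, 0.105, 0.001]
contact_force: [0.9, -4.5, -14.1]
finger_gap: 0.133
gripper_force: 59.7
```

>>> {"fn": "carry_out", "kwargs": {
  "increments": [
    [[0,0.0005,0.0005],[0,0,0],0],
    [[0,0.0005,0.001],[0,0,0],0],
    [[0,0.0005,0.0015],[0,0,0],0],
    [[0,0.0005,0.002],[0,0,0],0],
    [[0,0.0005,0.0022],[0,0,0],0],
    [[0,0.0005,0.0022],[0,0,0],0],
    [[0,0.0005,0.0022],[0,0,0],0],
    [[0,0.0005,0.0022],[0,0,0],0],
    [[0,0.0005,0.0022],[0,0,0],0],
    [[0,0.0005,0.0022],[0,0,0],0]
  ]
}}

```text
clock: 31.45
eef_pos: [0.5118, -0.152, 0.2936]
ee_rot: [0.0, 0.995, 0.105, 0.0]
contact_force: [1.3, -3.9, -2.9]
finger_gap: 0.132
gripper_force: 61.1
```

To row units: -0.06 m / 0.6 = -0.1, -0.045 m / 0.6 = -0.075.

>>> {"fn": "carry_out", "kwargs": {
  "increments": [
    [[0,0,0],[0,0,0],0.25],
    [[0,0,0],[0,0,0],0.5],
    [[0,0,0],[0,0,0],0.6],
    [[0,0,0],[0,0,0],0.6],
    [[0,0,0],[0,0,0],0.6],
    [[0,0,-0.0167],[0,0,0],0.6],
    [[0,0,-0.0417],[0,0,0],0.6],
    [[0,0,-0.075],[0,0,0],0.6],
    [[0,0,-0.1],[0,0,0],0.6],
    [[0,0,-0.1],[0,0,0],0.6]
  ]
}}

```text
clock: 32.7
eef_pos: [0.5119, -0.152, 0.3548]
ee_rot: [0.0, 0.994, 0.105, 0.001]
contact_force: [-0.2, -0.1, -0.9]
finger_gap: 0.603
gripper_force: 0.0
```

```bash
python3 - <<'E'
from h import *
import cv2
st=manip.read_state(); im=manip.get_image("wrist"); cv2.imwrite("pics/w6.png",im["color"]); Rt=wristRt(im,st)
k=np.array([.511,-.151,0]); a=-.31-1.047+np.pi/2; u=np.array([np.cos(a),np.sin(a),0])
for l in (0,.018): print(l,proj(im,[k+u*.02+[0,0,.121+l],k-u*.02+[0,0,.121+l]],Rt).round(0).tolist())
pp=[.511+.147*.305,-.151+.147*.952]; print("post guess",pp,proj(im,[pp+[.078]],Rt).round(1))
E
python3 go.py 0.556 -0.011 0.32 -0.31
```

```text
0 [[319.0, 234.0], [320.0, 297.0]]
0.018 [[319.0, 241.0], [319.0, 309.0]]
post guess [0.555835, -0.01105600000000001] [[128.6 141.7]]
t 32.75 q [-0.577  0.453  0.979  1.99  -0.467  0.94  -0.721] pos [ 0.5116 -0.1518  0.3539] gap 0.599 tips 0.1734 F [ 0.11  1.47 -0.19] gf 0.0
shift [ 0.0727 -0.1284  0.034 ] turn [ 7.0000e-04 -1.3000e-03 -1.0505e+00]
```

View pics/w6.png

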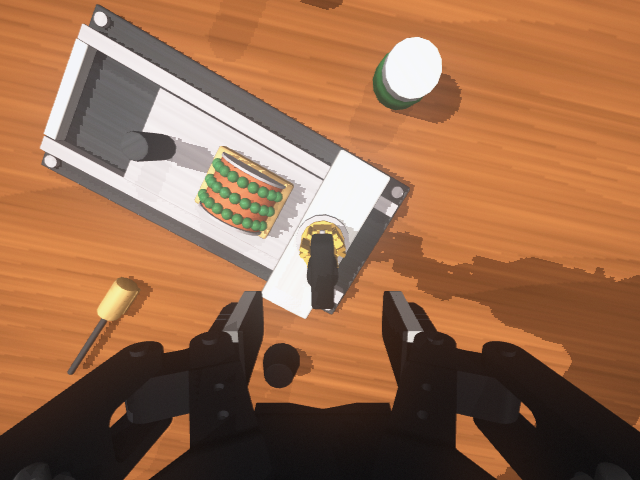

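The picture shows the wing at rows 235 to 309, which matches a lift of 18 mm, so the plunger stays retracted by itself. The post top is near (134,146). I'll move over the post.

```bash
python3 go.py 0.5543 -0.0158 0.30 -0.31; python3 go.py 0.5543 -0.0158 0.221 -0.31 | tail -1
```

```text
t 32.75 q [-0.577  0.453  0.979  1.99  -0.467  0.94  -0.721] pos [ 0.5116 -0.1518  0.3539] gap 0.599 tips 0.1734 F [ 0.11  1.47 -0.19] gf 0.0
shift [ 0.07  -0.124  0.054] turn [ 7.0000e-04 -1.3000e-03 -1.0505e+00]
shift [ 0.0699 -0.124   0.133 ] turn [ 7.0000e-04 -1.3000e-03 -1.0505e+00]
```

To row units: -0.124 m / 0.6 = -0.2067, -0.07 m / 0.6 = -0.1167, -1.05 rad / 1.5708 = -0.6685.

>>> {"fn": "carry_out", "kwargs": {
  "increments": [
    [[0.0167,-0.0283,0],[0,0,-0.0764],0.6],
    [[0.0333,-0.0567,0],[0,0,-0.1592],0.6],
    [[0.05,-0.0867,0],[0,0,-0.2419],0.6],
    [[0.0667,-0.1167,0],[0,0,-0.331],0.6],
    [[0.0833,-0.15,0],[0,0,-0.4202],0.6],
    [[0.1,-0.18,0],[0,0,-0.5093],0.6],
    [[0.1167,-0.2067,0.0333],[0,0,-0.5921],0.6],
    [[0.1167,-0.2067,0.0667],[0,0,-0.6685],0.6],
    [[0.1167,-0.2067,0.09],[0,0,-0.6685],0.6],
    [[0.1167,-0.2067,0.09],[0,0,-0.6685],0.6]
  ]
}}

```text
clock: 34.0
eef_pos: [0.5535, -0.0164, 0.2981]
ee_rot: [-0.001, 0.809, 0.588, -0.001]
contact_force: [0.2, -0.2, 0.3]
finger_gap: 0.592
gripper_force: 0.0
```

```bash
python3 - <<'E'
from h import *
import cv2
st=manip.read_state(); im=manip.get_image("wrist"); cv2.imwrite("pics/w7.png",im["color"]); Rt=wristRt(im,st)
for d in (.138,.142,.147): print(d,proj(im,[[.511+d*.305,-.151+d*.952,.078]],Rt).round(1))
E
python3 go.py 0.5543 -0.0158 0.221 -0.31
```

```text
0.138 [[324.3 276.1]]
0.142 [[324.3 269.4]]
0.147 [[324.3 260.9]]
t 34.05 q [-0.57   0.474  0.632  1.975 -0.379  0.813 -0.039] pos [ 0.5539 -0.0165  0.2989] gap 0.599 tips 0.1734 F [0.44 0.04 0.32] gf 0.0
shift [0.0008 0.0002 0.0779] turn [-0.0009  0.0009 -0.0038]
```

View pics/w7.png

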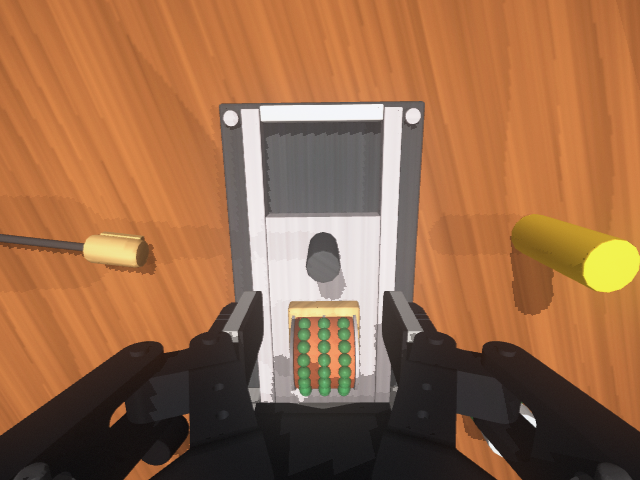

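The picture shows the post top near (323,265), about 3 mm further along +y than planned. The rails are flat beside the deck. I'll go down and close.

To row units: 0.076 m / 0.6 = 0.1267, 0.072 m / 0.6 = 0.12, -0.004 rad / 1.5708 = -0.0025.

>>> {"fn": "carry_out", "kwargs": {
  "increments": [
    [[0.005,0,0.025],[0,0,-0.0025],0.6],
    [[0.005,0,0.05],[0,0,-0.0025],0.6],
    [[0.005,0,0.075],[0,0,-0.0025],0.6],
    [[0.005,0,0.1],[0,0,-0.0025],0.6],
    [[0.005,0,0.12],[0,0,-0.0025],0.6],
    [[0.005,0,0.1267],[0,0,-0.0025],0.6],
    [[0.005,0,0.1267],[0,0,-0.0025],0.5],
    [[0.005,0,0.1267],[0,0,-0.0025],0.3],
    [[0.005,0,0.1267],[0,0,-0.0025],0.15],
    [[0.005,0,0.1267],[0,0,-0.0025],0.1]
  ],
  "squeeze": 30
}}

```text
clock: 35.3
eef_pos: [0.5546, -0.013, 0.2238]
ee_rot: [-0.001, 0.807, 0.591, -0.0]
contact_force: [-3.3, 0.6, 5.4]
finger_gap: 0.219
gripper_force: 29.2
```

To row units: 0.01 m / 0.6 = 0.0167, 0.008 m / 0.6 = 0.0133.

>>> {"fn": "carry_out", "kwargs": {
  "increments": [
    [[0,0,0],[0,0,0],0],
    [[0,0,0],[0,0,0],0],
    [[0,0,0],[0,0,0],0],
    [[0.0033,0,0],[0,0,0],0],
    [[0.0067,0,0],[0,0,0],0],
    [[0.01,0,0],[0,0,0],0],
    [[0.0133,0,0],[0,0,0],0],
    [[0.0167,0,0],[0,0,0],0],
    [[0.0167,0,0],[0,0,0],0],
    [[0.0167,0,0],[0,0,0],0]
  ]
}}

```text
clock: 36.55
eef_pos: [0.5574, -0.0041, 0.2238]
ee_rot: [-0.001, 0.807, 0.59, -0.001]
contact_force: [-4.4, -1.0, 6.5]
finger_gap: 0.215
gripper_force: 29.4
```

To row units: 0.04 m / 0.6 = 0.0667, 0.03 m / 0.6 = 0.05.

>>> {"fn": "carry_out", "kwargs": {
  "increments": [
    [[0.0083,-0.0005,0],[0,0,0],0],
    [[0.0167,-0.0005,0],[0,0,0],0],
    [[0.025,-0.0005,0],[0,0,0],0],
    [[0.0333,-0.0005,0],[0,0,0],0],
    [[0.0417,-0.0005,0],[0,0,0],0],
    [[0.05,-0.0005,0],[0,0,0],0],
    [[0.0583,-0.0005,0],[0,0,0],0],
    [[0.0667,-0.0005,0],[0,0,0],0],
    [[0.0667,-0.0005,0],[0,0,0],0],
    [[0.0667,-0.0005,0],[0,0,0],0]
  ]
}}

```text
clock: 37.8
eef_pos: [0.5695, 0.0346, 0.2239]
ee_rot: [-0.001, 0.807, 0.591, -0.0]
contact_force: [-4.4, -0.3, 5.1]
finger_gap: 0.221
gripper_force: 29.3
```

To row units: 0.0095 m / 0.6 = 0.0158, 0.001 m / 0.6 = 0.0017.

>>> {"fn": "carry_out", "kwargs": {
  "increments": [
    [[0.0017,-0.0003,0],[0,0,0],0],
    [[0.0033,-0.0005,0],[0,0,0],0],
    [[0.005,-0.0005,0],[0,0,0],0],
    [[0.0067,-0.0005,0],[0,0,0],0],
    [[0.0083,-0.0005,0],[0,0,0],0],
    [[0.01,-0.0005,0],[0,0,0],0],
    [[0.0117,-0.0005,0],[0,0,0],0],
    [[0.0133,-0.0005,0],[0,0,0],0],
    [[0.015,-0.0005,0],[0,0,0],0],
    [[0.0158,-0.0005,0],[0,0,0],0]
  ]
}}

```text
clock: 39.05
eef_pos: [0.572, 0.043, 0.2239]
ee_rot: [-0.0, 0.807, 0.59, -0.0]
contact_force: [-3.2, -1.2, 5.0]
finger_gap: 0.223
gripper_force: 29.2
```

To row units: 0.001 m / 0.6 = 0.0017, 0.0009 m / 0.6 = 0.0015.

>>> {"fn": "carry_out", "kwargs": {
  "increments": [
    [[0.0005,0,0],[0,0,0],0],
    [[0.001,0,0],[0,0,0],0],
    [[0.0015,0,0],[0,0,0],0],
    [[0.0017,0,0],[0,0,0],0],
    [[0.0017,0,0],[0,0,0],0],
    [[0.0017,0,0],[0,0,0],0],
    [[0.0017,0,0],[0,0,0],0],
    [[0.0017,0,0],[0,0,0],0],
    [[0.0017,0,0],[0,0,0],0],
    [[0.0017,0,0],[0,0,0],0]
  ]
}}

```text
clock: 40.3
eef_pos: [0.5723, 0.0439, 0.2239]
ee_rot: [-0.0, 0.807, 0.59, -0.0]
contact_force: [-3.3, -2.6, 5.2]
finger_gap: 0.226
gripper_force: 29.2
```

>>> {"fn": "carry_out", "kwargs": {
  "increments": [
    [[0.0005,0,0],[0,0,0],0],
    [[0.001,0,0],[0,0,0],0],
    [[0.0015,0,0],[0,0,0],0],
    [[0.002,0,0],[0,0,0],0],
    [[0.0025,0,0],[0,0,0],0],
    [[0.0025,0,0],[0,0,0],0],
    [[0.0025,0,0],[0,0,0],0],
    [[0.0025,0,0],[0,0,0],0],
    [[0.0025,0,0],[0,0,0],0],
    [[0.0025,0,0],[0,0,0],0]
  ]
}}

```text
clock: 41.55
eef_pos: [0.5725, 0.0447, 0.2238]
ee_rot: [0.0, 0.807, 0.59, -0.001]
contact_force: [-4.4, -4.5, 5.9]
finger_gap: 0.223
gripper_force: 29.3
```

To row units: 0.0015 m / 0.6 = 0.0025, 0.001 m / 0.6 = 0.0017.

>>> {"fn": "carry_out", "kwargs": {
  "increments": [
    [[0.0008,0,0],[0,0,0],0],
    [[0.0017,0,0],[0,0,0],0],
    [[0.0025,0,0],[0,0,0],0],
    [[0.0025,0,0],[0,0,0],0],
    [[0.0025,0,0],[0,0,0],0],
    [[0.0025,0,0],[0,0,0],0],
    [[0.0025,0,0],[0,0,0],0],
    [[0.0025,0,0],[0,0,0],0],
    [[0.0025,0,0],[0,0,0],0],
    [[0.0025,0,0],[0,0,0],0]
  ]
}}

```text
clock: 42.8
eef_pos: [0.5727, 0.0449, 0.2238]
ee_rot: [0.0, 0.808, 0.59, -0.002]
contact_force: [-5.1, -7.3, 6.9]
finger_gap: 0.223
gripper_force: 29.4
```

To row units: -0.11 m / 0.6 = -0.1833, -0.08 m / 0.6 = -0.1333.

>>> {"fn": "carry_out", "kwargs": {
  "increments": [
    [[0,0,0],[0,0,0],0.3],
    [[0,0,0],[0,0,0],0.5],
    [[0,0,0],[0,0,0],0.6],
    [[0,0,0],[0,0,0],0.6],
    [[0,0,0],[0,0,0],0.6],
    [[0,0,-0.0333],[0,0,0],0.6],
    [[0,0,-0.0833],[0,0,0],0.6],
    [[0,0,-0.1333],[0,0,0],0.6],
    [[0,0,-0.1833],[0,0,0],0.6],
    [[0,0,-0.1833],[0,0,0],0.6]
  ]
}}

```text
clock: 44.05
eef_pos: [0.5746, 0.0471, 0.3368]
ee_rot: [0.001, 0.807, 0.59, 0.003]
contact_force: [0.5, -0.1, -1.0]
finger_gap: 0.606
gripper_force: 0.0
```

Run:
```python
from h import *
import cv2
st=manip.read_state(); im=manip.get_image("wrist"); Rt=wristRt(im,st); print(st["eef_pos"],st["contact_force"])
for d in (.1995,.2045,.2085): print(d,proj(im,[[.511+d*.305,-.151+d*.952,.078]],Rt).round(1))
t=manip.get_image("top")
cv2.imwrite("pics/f.png",np.hstack([cv2.resize(im["color"],(480,360)),cv2.resize(t["color"][150:360,220:500],(320,240))[:, :] if 0 else cv2.resize(t["color"][120:390,240:480],(320,360))]))
```

```text
[0.57461324 0.04714976 0.33678645] [ 0.48788116 -0.14944431 -1.04514006]
0.1995 [[320.3 265.5]]
0.2045 [[320.3 258.5]]
0.2085 [[320.3 252.8]]
```

View pics/f.png

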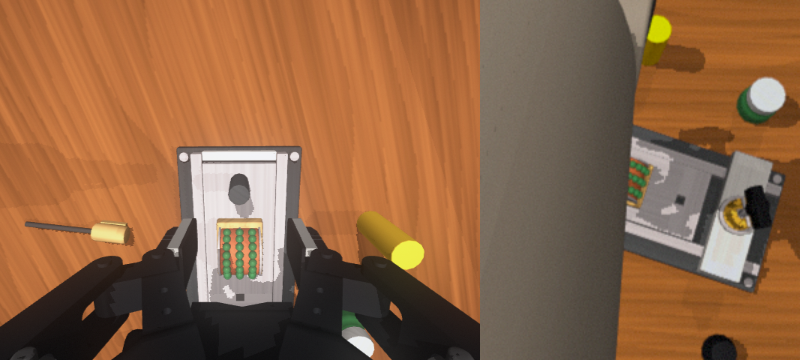

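The wrist picture shows the carriage's deck against the end bar, with the post near (239,190). The top picture shows the knob still turned and parked, and the things around it have not moved.

```bash
python3 -c "
from plant import manip
print(manip.finish_job())"
```

```text
the job is handed in; nothing more can be done
None
```

The job is handed in after about 44 s: the plunger is parked in a rest notch at about 18 mm of lift and the carriage is out at its end stop. The force I felt on the plunger's pull stop was about 10 N, and nothing lying around was touched.

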